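# Move the ring hanger to the other fold-away hook and fold the emptied one

### The arm

A 6-joint arm with a two-finger parallel gripper is mounted at the origin on the work surface. World frame = base frame: x ahead of the robot, y to its left, z up, the work surface at z = 0. Lengths are in m, angles in rad, forces in N, time in s.
With the tool pointing down it reaches from about 0.225 to 0.875 m from the base axis. Payload 3.4 kg.
Tool frame: the origin (TCP) lies at the very end of the fingers, on their centre line; the grasp point (between the pads) lies 19 mm behind it; z points along the fingers, x is the direction in which the jaws open and shut, and the axes are right-handed (so a half turn about z gives the same grasp; the last joint's range is limited). The gripper opens to 85 mm and grips with 20 to 120 N. Pads are 22 mm wide; open, the fingers measure 114 mm over their backs; the gripper's body (76 mm by 85 mm) begins 54 mm behind the grasp point. The pads swing forward as they close: fully open they stand 13 mm farther back than shut.
Start: joints at [-1.347, 0.276, 1.505, -0, 1.361, -0.121], TCP at [0.194, -0.541, 0.231] pointing down, gripper open.
Joint ranges: [-2.89, 2.89], [-0.75, 2.08], [0.22, 2.7], [-1.18, 4.32], [0.11, 2.71], [-2.7, 2.7]. Speed limits (rad/s): [2.57, 2.57, 3.14, 3.14, 3.14, 3.14].

### API

Orientations are given as a unit quaternion [w, x, y, z].
In Python, from rig import manip gives the robot as it stands.
- The arm moves only by the tool carry_out, never from a script. Its argument "series" is a list of rows, each a list of 2 entries, a list of its own where there are three numbers: the shift along the tool's x, y, z in mm, then the turn about the tool's z in degrees. A call has 1 to 10 rows; each row shifts and turns the pose as measured when the row begins, along the tool's axes as they then stand; what a row does not reach is not made up. A row lasts 1/12 s, in which the tool goes at most 41.7 mm and 7.16 degrees, less where a joint would pass 70% of its speed; a pose out of reach is approached as far as the arm can. A call is refused whole if a number of a shift passes 41.7 or a number of a turn 7.16, either way. A call with a gripper value outside its range is refused whole. "fingers" is the finger opening in mm, from 0 to 85.4, set as the call begins (left out, the last holds). The fingers move at their own pace and stop on an object; "squeeze" is the grip in N (left out, the last holds). Time passes only in rows, so rows that do not move let the fingers close. It gives the time, the measured TCP pose, the force and the opening at its end, in the units of the state.
- manip.get_state(): the state, without advancing time (a new reading comes with each control period).
- manip.get_image(name): name is "scene" or "top"; returns a dict with "frame" (384x512x3 uint8, blue, green, red), "K" (3x3 intrinsics, pixels), "rvec" (rotation vector, rad) and "tvec" (3), from world to camera coordinates, as OpenCV has them. Camera axes: x right, y down, z forward; pixel columns grow to the right and rows downward; lengths in m; the calibration is good to about 2 mm. A picture is of the moment at which its call begins. There is no depth.
- manip.sign_off(): hands the job in, once; it reports no verdict.
The state is a dict: "clock": time; "qpos": joint angles; "qd": joint speeds; "effort": joint torques, N m; "position": TCP position; "ee_rot": TCP orientation; "contact_force": force on the tool from outside, world axes, zero at the start; "moment": the same for the moment, N m; "width": finger opening in m.
Only numpy, scipy, OpenCV 4.12 (cv2) and the standard library are available. Lean on these libraries where they do the work, as an engineer would, in place of code of your own. Each camera call takes 0.05 s, during which the arm holds its last target. There are 200 camera calls.

### The job

Swing the folded hook on the rail out and press its post firmly against the stop (a steady push of 10 to 20 N), then move the ring hanger from its present hook onto it and let go. Then fold the emptied hook back along the rail, pressing it home in the same way. Never put more than 25 N on either hook, and leave the other things on the desk where they are.

Things in the scene. Friction and masses are not known exactly. Their poses are not given: they have to be found in the camera images.
- hook_a: the loaded hook, out on the side away from the robot, up to 5 degrees short of its stop, ring hanger on it. Plain steel: a level round bar 10 mm thick with an upright post 12 mm thick at its end. Origin on the hinge axis at the bar's mid height; y axis along the bar to the post, z up. Seen from above it turns counter-clockwise to come out, clockwise to fold, 90 degrees between two firm stops. Over 25 N from anything bends it
- mount_a: dark steel bracket of that hook. Origin on the hinge axis, 205 mm above the table, 22 mm in front of the rail's front face, 5 mm above the rail's top. The hook's stops are in it; it was screwed on by hand, so they lie up to 8 degrees off square to the rail: feel for them
- tip_a (a point): centre of the post's top on that hook: 75 mm from the hinge axis, 28 mm above the bar's mid height, 23 mm above the bar's top. The hinge is stiff (about 4 N to move it, pushing at the post) and stays where it is left. No click: only the force rising above those 4 N tells that it is on its stop
- hook_b: the empty hook, folded along the rail, 0 to 20 degrees ajar. Plain steel: a level round bar 10 mm thick with an upright post 12 mm thick at its end. Origin on the hinge axis at the bar's mid height; y axis along the bar to the post, z up. Seen from above it turns counter-clockwise to come out, clockwise to fold, 90 degrees between two firm stops. Over 25 N from anything bends it
- mount_b: dark steel bracket of that hook. Origin on the hinge axis, 205 mm above the table, 22 mm in front of the rail's front face, 5 mm above the rail's top. The hook's stops are in it; it was screwed on by hand, so they lie up to 8 degrees off square to the rail: feel for them
- tip_b (a point): centre of the post's top on that hook: 75 mm from the hinge axis, 28 mm above the bar's mid height, 23 mm above the bar's top. The hinge is stiff (about 4 N to move it, pushing at the post) and stays where it is left. No click: only the force rising above those 4 N tells that it is on its stop
- hanger_bar (a point): centre of the top bar of the ring hanger hung on hook_a: an aluminium plate 8 mm thick (its x), z up. The bar is 42 mm wide (y), 14 mm high. Below it a closed eye, 26 mm wide, 52 mm high, its top edge 7 mm below this point, outside width 42 mm. It hangs with this point 12 mm above the hook's origin, about 38 mm from the hinge; to pass the post it is lifted 23 to 40 mm and slid along the hook
- hanger: the whole ring hanger, 126 mm tall, 100 to 200 g; below the eye a body 64 mm wide, 60 mm high, with two dowels of small rings; origin in the middle of its underside, 119 mm below the bar's centre; axes as for the bar
- rack: the wooden rack that both hooks are screwed to, fixed to the desk: rail 400 mm long (its y), 20 mm thick, 140 to 200 mm above the table, on two posts with feet 150 mm long; origin on the table under the rail's middle; the hooks are on its minus x side, which faces away from the robot
- jar: bystander: clear jar, 48 mm wide, 55 mm tall, below the hooks; origin under its centre
- ring_tin: bystander: low steel bowl, 70 mm wide, 30 mm tall, on the robot side of the rail; origin under its centre
- pliers: bystander: pliers lying on the table, 130 mm long
- caliper: bystander: dial caliper lying on the table, 190 mm long
- notebook: bystander: closed notebook 150 x 210 x 18 mm
- pencil_pot: bystander: cork pot of pencils, 76 mm wide, 155 mm tall with pencils; origin under its centre
Not all that is in view belongs to the job. What is shaped like the hanger but red is not meant.

How it is judged:
By the outcome, as a careful person would: the job done as asked, in the order asked, and still so for the second after the job is handed in, with the robot touching nothing.
It also fails if it takes over 72 s, if anything falls off the work surface, if the arm or the gripper's body presses on something with over 40 N, if the wrist force passes 120 N, or if a joint passes its speed limit or range.

## Working session

There is one attempt and no reset: what is moved stays moved. The work goes in short steps, Python scripts to look and compute and a tool call to move; the robot and the scene stay as the last step left them, time stands still between calls to the robot, and variables do not carry over. Pictures are saved under pics/ and viewed, about 8 in all and at most 12, crops included, and the job is handed in when it is done.

Besides the shell and the picture viewer there is one more tool, called after "Request:" by a JSON object that holds its "method" and its "body", one argument or row to a line. carry_out: Moves the arm, as the interface text tells. Its arguments: {"type":"object","properties":{"series":{"type":"array","items":{"type":"array"}},"fingers":{"type":"number"},"squeeze":{"type":"number"}},"required":["series"]}

```bash
ls; mkdir -p pics; cat > h.py <<'E'
from rig import manip
import numpy as np, cv2
def shot(n,name=None):
    d=manip.get_image(n); 
    if name: cv2.imwrite(f'pics/{name}.png',d['frame'])
    return d
def crop(d,x0,y0,x1,y1,s,name): cv2.imwrite(f'pics/{name}.png',cv2.resize(d['frame'][y0:y1,x0:x1],None,fx=s,fy=s,interpolation=cv2.INTER_CUBIC))
def ray(d,u,v):
    R=cv2.Rodrigues(np.array(d['rvec'],float))[0];t=np.array(d['tvec'],float).ravel()
    c=-R.T@t; w=R.T@np.linalg.inv(d['K'])@np.array([u,v,1.]); return c,w
def atz(d,u,v,z):
    c,w=ray(d,u,v); return c+w*(z-c[2])/w[2]
def proj(d,P): return cv2.projectPoints(np.array(P,float).reshape(-1,3),np.array(d['rvec'],float),np.array(d['tvec'],float),np.array(d['K'],float),None)[0].reshape(-1,2)
E
python3 - <<'E'
from h import *
a=shot('scene');b=shot('top')
cv2.imwrite('pics/s0.png',cv2.resize(a['frame'],(800,600),interpolation=cv2.INTER_CUBIC))
cv2.imwrite('pics/t0.png',cv2.resize(b['frame'],(800,600),interpolation=cv2.INTER_CUBIC))
for d in(a,b): print(ray(d,256,192))
print(manip.get_state())
import pickle; pickle.dump((a,b),open('i0.pkl','wb'))
E
```

```text
pics
(array([1.01706692, 0.42271043, 1.11491289]), array([-0.39374239, -0.39838426, -0.82847684]))
(array([ 0.41632723, -0.03334639,  1.62461498]), array([ 0.10621997, -0.00763397, -0.99434176]))
{'clock': 0.1, 'qpos': array([-1.34701147e+00,  2.76563976e-01,  1.50598431e+00,  5.51632803e-06,
        1.36067047e+00, -1.20992834e-01]), 'qd': array([ 0.00134448, -0.00153233, -0.00237817, -0.0017545 , -0.00061877,
       -0.00073808]), 'effort': array([ 1.00062756e-03, -4.17701018e+01, -2.46404672e+01, -1.77228671e-04,
        5.93258752e-03,  5.66569852e-06]), 'position': array([ 0.19424397, -0.54072424,  0.23051667]), 'ee_rot': array([-5.46622444e-04,  8.17919766e-01, -5.75331726e-01, -6.01883902e-04]), 'contact_force': array([-0.38092245, -0.4871084 ,  0.20381778]), 'moment': array([-0.07084008, -0.01147323, -0.01466338]), 'width': 0.08574308458318665}
```

View pics/s0.png

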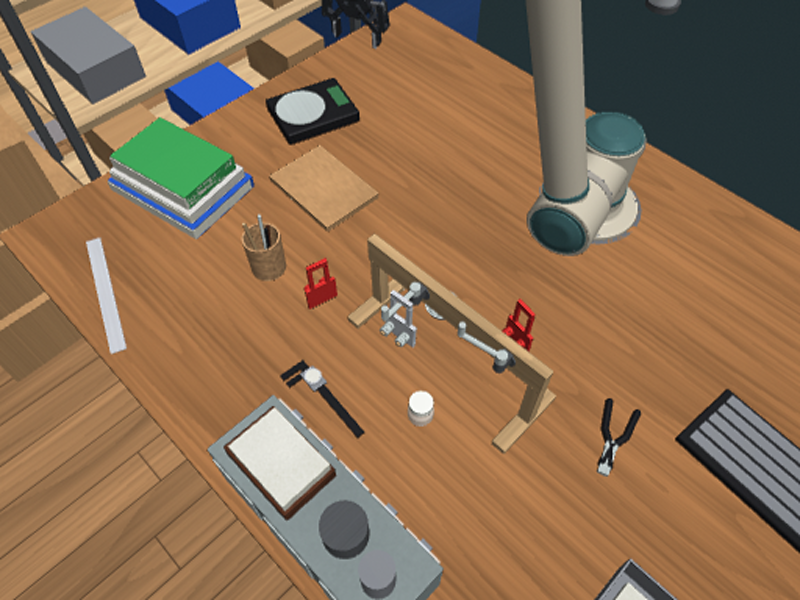

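View pics/t0.png

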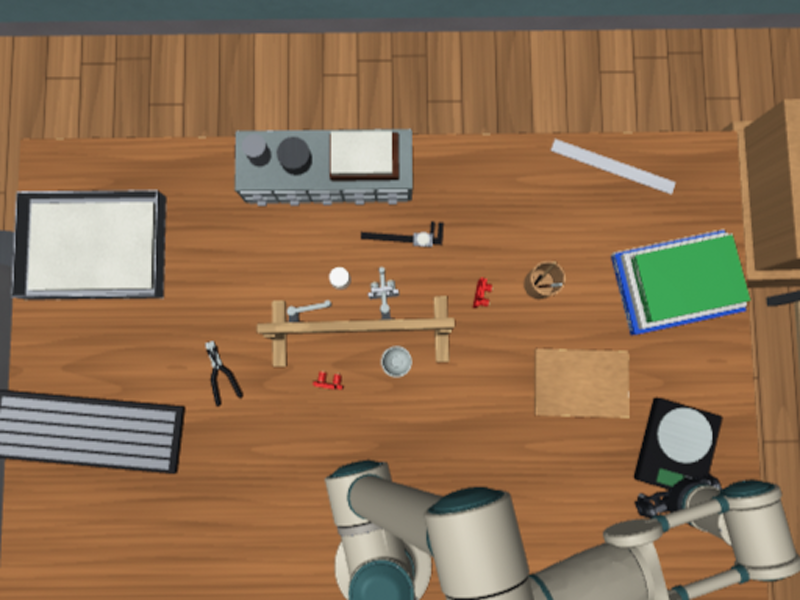

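```bash
python3 - <<'E'
from h import *
import pickle; a,b=pickle.load(open('i0.pkl','rb'))
t=cv2.resize(b['frame'][160:220,160:295],None,fx=5.9,fy=5.9,interpolation=cv2.INTER_CUBIC)
s=cv2.resize(a['frame'][150:240,220:350],None,fx=5.9*135/130,fy=5.9*135/130,interpolation=cv2.INTER_CUBIC)[:,:]
print(t.shape,s.shape)
cv2.imwrite('pics/t1.png',t); cv2.imwrite('pics/s1.png',s)
E
```

```text
(354, 796, 3) (551, 796, 3)
```

View pics/t1.png

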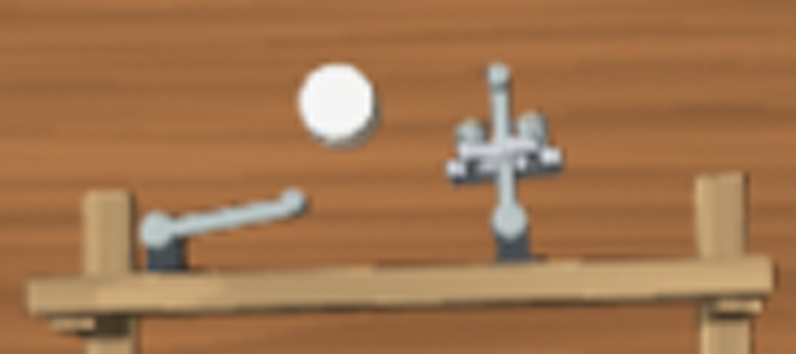

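View pics/s1.png

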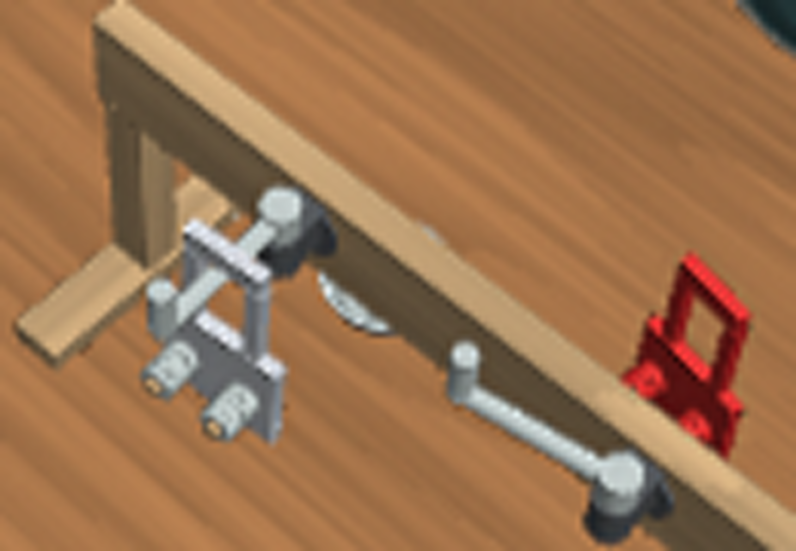

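```bash
cat >> h.py <<'E'
def tri(a,pa,b,pb):
    M=[];r=[]
    A=np.zeros((3,3));y=np.zeros(3)
    for d,p in((a,pa),(b,pb)):
        c,w=ray(d,*p);w=w/np.linalg.norm(w);P=np.eye(3)-np.outer(w,w);A+=P;y+=P@c
    return np.linalg.solve(A,y)
E
python3 - <<'E'
from h import *
import pickle; a,b=pickle.load(open('i0.pkl','rb'))
T=lambda x,y:(160+x/5.9-.42,160+y/5.9-.42)
S=lambda x,y:(220+x/6.127-.42,150+y/6.127-.42)
for n,t,s,z in(('tipA',(498,73),(162,288),.233),('tipB',(293,200),(464,351),.233),('hingeA',(510,217),(281,203),.22),('hingeB',(157,227),(621,472),.22),('bar',(500,148),(227,246),.224)):
    print(n,tri(b,T(*t),a,S(*s)).round(4),atz(b,*T(*t),z).round(4),atz(a,*S(*s),z).round(4))
for n,t,z in(('barL',(460,150),.224),('barR',(540,144),.224),('railL',(28,279),.2),('railR',(770,258),.2),('railL2',(32,312),.2),('railR2',(772,290),.2),('jar',(337,102),.055),('bodyL',(448,170),.15),('bodyR',(562,156),.15)):
    print(n,atz(b,*T(*t),z).round(4))
for n,t in (('bowl',(397,361)),('redNear',(328,381)),('redfar',(483,292)),('pot',(547,280))):
    print(n,atz(b,t[0]*.64,t[1]*.64,.03).round(3))
E
```

```text
tipA [ 0.6272 -0.0074  0.2369] [ 0.6279 -0.0075  0.233 ] [ 0.6253 -0.0091  0.233 ]
tipB [0.562  0.0996 0.2364] [0.5621 0.1003 0.233 ] [0.5605 0.0979 0.233 ]
hingeA [ 0.553  -0.0125  0.2176] [ 0.5531 -0.0129  0.22  ] [ 0.554 -0.011  0.22 ]
hingeB [0.5501 0.1738 0.217 ] [0.5499 0.1732 0.22  ] [0.5516 0.1748 0.22  ]
bar [ 0.589  -0.0081  0.2269] [ 0.5893 -0.0081  0.224 ] [ 0.5876 -0.0095  0.224 ]
barL [0.5885 0.0131 0.224 ]
barR [ 0.5912 -0.0292  0.224 ]
railL [0.5248 0.2449 0.2   ]
railR [ 0.5314 -0.1513  0.2   ]
railL2 [0.5071 0.2426 0.2   ]
railR2 [ 0.5143 -0.152   0.2   ]
jar [0.6387 0.0913 0.055 ]
bodyL [0.5865 0.0222 0.15  ]
bodyR [ 0.5936 -0.0411  0.15  ]
bowl [ 0.449 -0.037  0.03 ]
redNear [0.406 0.118 0.03 ]
redfar [ 0.603 -0.234  0.03 ]
pot [ 0.629 -0.38   0.03 ]
```

```bash
cat >> h.py <<'E'
def pose():
    s=manip.get_state();w,x,y,z=s['ee_rot']
    ph=np.arctan2(2*(x*y+w*z),1-2*(y*y+z*z)); return s,np.array(s['position']),ph
def mv(x,y,z,phd=None):
    s,p,ph=pose();d=(np.array([x,y,z])-p)*1000
    print('p',p.round(4),'phi',np.degrees(ph).round(2),'F',np.round(s['contact_force'],2),'w',round(s['width'],4),'t',s['clock'])
    print('tool shift',np.round([d[0]*np.cos(ph)+d[1]*np.sin(ph),d[0]*np.sin(ph)-d[1]*np.cos(ph),-d[2]],1),'turn',None if phd is None else np.round(np.degrees(ph)-phd,1))
E
python3 -c "
from h import *
mv(.539,.096,.26,-81)"
```

```text
p [ 0.1942 -0.5407  0.2305] phi -70.25 F [-0.38 -0.49  0.2 ] w 0.0857 t 0.1
tool shift [-482.7 -539.7  -29.5] turn 10.8
```

Request:
{"method": "carry_out", "body": {
  "series": [
    [[-20,-22,-6],0],
    [[-24,-27,-6],0],
    [[-24,-27,-6],0],
    [[-24,-27,-6],0],
    [[-24,-27,-6],0],
    [[-24,-27,0],0],
    [[-24,-27,0],0],
    [[-24,-27,0],0],
    [[-24,-27,0],0],
    [[-24,-27,0],0]
  ],
  "fingers": 0,
  "squeeze": 20
}}

```text
clock: 0.93
position: [0.3665, -0.2222, 0.2566]
ee_rot: [-0.001, 0.814, -0.581, -0.003]
contact_force: [0.3, -0.2, -0.7]
width: 0.0002
```

Request:
{"method": "carry_out", "body": {
  "series": [
    [[-24,-27,0],0],
    [[-24,-27,0],0],
    [[-24,-27,0],0],
    [[-24,-27,0],0],
    [[-24,-27,0],0],
    [[-24,-27,0],0],
    [[-24,-27,0],0],
    [[-20,-20,0],4],
    [[-10,-10,0],6],
    [[0,0,0],0]
  ]
}}

```text
clock: 1.77
position: [0.5148, 0.058, 0.2547]
ee_rot: [-0.002, 0.76, -0.65, -0.006]
contact_force: [0.7, 0.5, 0.1]
width: 0.0001
```

```bash
python3 -c "
from h import *
mv(.539,.096,.26,-81)"
```

```text
p [0.5148 0.058  0.2547] phi -81.06 F [0.74 0.48 0.11] w 0.0001 t 1.7667
tool shift [-33.8 -29.8  -5.3] turn -0.1
```

Request:
{"method": "carry_out", "body": {
  "series": [
    [[-15,-13,0],0],
    [[-15,-13,0],0],
    [[-4,-4,0],0],
    [[0,0,0],0]
  ]
}}

```text
clock: 2.1
position: [0.5377, 0.0963, 0.253]
ee_rot: [0.001, 0.763, -0.647, -0.007]
contact_force: [0.6, -1.5, 0.5]
width: 0.0002
```

```bash
python3 - <<'E'
from h import *
mv(.539,.096,.214,-81)
a=shot('scene');b=shot('top')
t=cv2.resize(b['frame'][160:220,160:295],None,fx=4.44,fy=4.44,interpolation=cv2.INTER_CUBIC)
s=cv2.resize(a['frame'][170:240,220:350],None,fx=600/130,fy=600/130,interpolation=cv2.INTER_CUBIC)
w=min(t.shape[1],s.shape[1]);cv2.imwrite('pics/c2.png',np.vstack([t[:,:w],s[:,:w]]))
E
```

```text
p [0.5377 0.0963 0.253 ] phi -80.59 F [ 0.65 -1.45  0.47] w 0.0002 t 2.1
tool shift [ 0.5 -1.2 39. ] turn 0.4
```

View pics/c2.png

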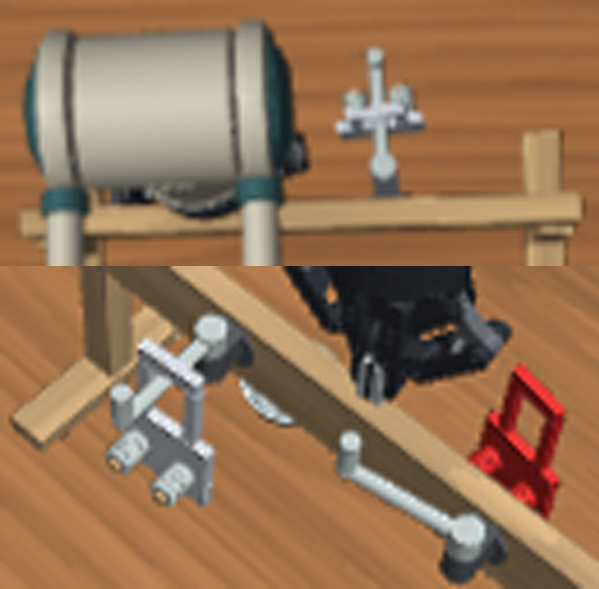

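Request:
{"method": "carry_out", "body": {
  "series": [
    [[0,0,13],0],
    [[0,0,13],0],
    [[0,0,10],0],
    [[0,0,3],0],
    [[0,0,0],0]
  ]
}}

```text
clock: 2.62
position: [0.5341, 0.0897, 0.2138]
ee_rot: [0.003, 0.761, -0.649, -0.006]
contact_force: [-0.3, 0.5, -0.6]
width: 0.0002
```

Request:
{"method": "carry_out", "body": {
  "series": [
    [[0,-1.5,0],0],
    [[0,-1.5,0],0],
    [[0,-1.5,0],0],
    [[0,-1.5,0],0],
    [[0,-1.5,0],0]
  ]
}}

```text
clock: 3.03
position: [0.5426, 0.0897, 0.2158]
ee_rot: [0.002, 0.761, -0.649, -0.004]
contact_force: [-0.6, 0.1, 0.1]
width: -0.0001
```

Request:
{"method": "carry_out", "body": {
  "series": [
    [[-4,0,1],0],
    [[-3,0,1],0],
    [[0,-2,0],0],
    [[0,-2,0],0]
  ]
}}

```text
clock: 3.37
position: [0.5446, 0.0979, 0.2141]
ee_rot: [0.003, 0.761, -0.649, -0.005]
contact_force: [-4.5, -2.2, 2.1]
width: 0.0
```

Request:
{"method": "carry_out", "body": {
  "series": [
    [[0,-1.5,0],0],
    [[0,-1.5,0],0],
    [[0,-1.5,0],0]
  ]
}}

```text
clock: 3.62
position: [0.5463, 0.0981, 0.214]
ee_rot: [0.006, 0.761, -0.648, -0.007]
contact_force: [-4.0, -1.6, 2.7]
width: -0.0
```

Request:
{"method": "carry_out", "body": {
  "series": [
    [[1,-5,0],-3],
    [[1.2,-7,0],-5],
    [[1.2,-7,0],-5],
    [[1.2,-7,0],-5],
    [[1.2,-7,0],-5]
  ]
}}

```text
clock: 4.03
position: [0.5761, 0.1032, 0.2139]
ee_rot: [0.006, 0.879, -0.476, -0.012]
contact_force: [-4.4, -1.0, 1.9]
width: 0.0003
```

```bash
cat >> h.py <<'E'
def rel(h):
    s,p,ph=pose(); d=(p[:2]-np.array(h))*1000; c,sn=np.cos(ph),np.sin(ph)
    F=s['contact_force']
    print('t %.2f phi %.1f rel in tool: x %.1f y %.1f z %.4f  F tool x %.1f y %.1f z %.1f'%(s['clock'],np.degrees(ph),d[0]*c+d[1]*sn,d[0]*sn-d[1]*c,p[2],F[0]*c+F[1]*sn,F[0]*sn-F[1]*c,-F[2]))
HB=(.550,.1738);HA=(.553,-.0128)
E
python3 -c "
from h import *
rel(HB)"
```

```text
t 4.03 phi -56.9 rel in tool: x 73.4 y 16.7 z 0.2139  F tool x -1.6 y 4.2 z -1.9
```

Request:
{"method": "carry_out", "body": {
  "series": [
    [[1.2,-7,0],-5],
    [[1.2,-7,0],-5],
    [[1.2,-7,0],-5],
    [[1.2,-7,0],-5],
    [[1.2,-7,0],-5],
    [[1.2,-7,0],-5],
    [[0.8,-5,0],-3]
  ]
}}

```text
clock: 4.62
position: [0.6124, 0.1295, 0.2121]
ee_rot: [0.006, 0.981, -0.192, -0.016]
contact_force: [-2.3, -2.8, 2.2]
width: -0.0001
```

```bash
python3 -c "
from h import *
rel(HB)"
```

```text
t 4.62 phi -22.2 rel in tool: x 74.5 y 17.4 z 0.2121  F tool x -1.1 y 3.4 z -2.2
```

Request:
{"method": "carry_out", "body": {
  "series": [
    [[0.5,-3.2,0],-2],
    [[0.5,-3.2,0],-2],
    [[0.5,-3.2,0],-2],
    [[0.5,-3.2,0],-2],
    [[0.5,-3.2,-0.5],-2],
    [[0.5,-3.2,-0.5],-2]
  ]
}}

```text
clock: 5.12
position: [0.6217, 0.142, 0.2113]
ee_rot: [0.01, 0.996, -0.083, -0.018]
contact_force: [-4.3, -3.2, -0.1]
width: 0.0
```

Request:
{"method": "carry_out", "body": {
  "series": [
    [[0.3,-2.2,0],-1],
    [[0.3,-2.2,0],-1],
    [[0.3,-2.2,0],-1]
  ]
}}

```text
clock: 5.37
position: [0.6244, 0.1464, 0.2107]
ee_rot: [0.012, 0.998, -0.056, -0.018]
contact_force: [-2.5, -3.7, 1.2]
width: 0.0002
```

```bash
python3 -c "
from h import *
rel(HB)"
```

```text
t 5.37 phi -6.4 rel in tool: x 77.0 y 18.9 z 0.2107  F tool x -2.1 y 4.0 z -1.2
```

Request:
{"method": "carry_out", "body": {
  "series": [
    [[0,-2.2,-0.5],-1],
    [[0,-2.2,-0.5],-1],
    [[0,-2.2,-0.5],-1],
    [[0,-2.2,-0.5],-1]
  ]
}}

```text
clock: 5.7
position: [0.6265, 0.1544, 0.2109]
ee_rot: [0.012, 1.0, -0.018, -0.018]
contact_force: [-0.6, -3.6, -1.9]
width: 0.0001
```

Request:
{"method": "carry_out", "body": {
  "series": [
    [[0,-2.2,-0.3],-1],
    [[0,-2.2,-0.3],-1],
    [[0,-2.2,0],-1]
  ]
}}

```text
clock: 5.95
position: [0.6276, 0.1613, 0.2108]
ee_rot: [0.012, 1.0, 0.011, -0.018]
contact_force: [0.3, -4.7, -1.4]
width: 0.0002
```

```bash
python3 -c "
from h import *
rel(HB)"
```

```text
t 5.95 phi 1.2 rel in tool: x 77.3 y 14.2 z 0.2108  F tool x 0.2 y 4.7 z 1.4
```

Request:
{"method": "carry_out", "body": {
  "series": [
    [[0,-2,0],-1],
    [[0,-2,0],-1]
  ]
}}

```text
clock: 6.12
position: [0.6281, 0.1621, 0.2109]
ee_rot: [0.016, 0.999, 0.03, -0.018]
contact_force: [-0.2, -9.5, -1.2]
width: -0.0002
```

Request:
{"method": "carry_out", "body": {
  "series": [
    [[0,-2,0],-1],
    [[0,-2,0],-1]
  ]
}}

```text
clock: 6.28
position: [0.6285, 0.1621, 0.2111]
ee_rot: [0.02, 0.998, 0.049, -0.018]
contact_force: [0.6, -8.4, -1.4]
width: -0.0001
```

Request:
{"method": "carry_out", "body": {
  "series": [
    [[0,-2,0],-0.5],
    [[0,-2,0],-0.5]
  ]
}}

```text
clock: 6.45
position: [0.6287, 0.1622, 0.2112]
ee_rot: [0.024, 0.998, 0.059, -0.018]
contact_force: [0.5, -8.3, -1.3]
width: 0.0001
```

Request:
{"method": "carry_out", "body": {
  "series": [
    [[0,-3,0],0],
    [[0,-3.3,0],0],
    [[0,-3.3,0],0]
  ]
}}

```text
clock: 6.7
position: [0.6288, 0.1619, 0.2113]
ee_rot: [0.033, 0.997, 0.06, -0.017]
contact_force: [-0.3, -12.2, -0.0]
width: 0.0001
```

Request:
{"method": "carry_out", "body": {
  "series": [
    [[0,-3.5,0],0],
    [[0,-3.5,0],0],
    [[0,-3.5,0],0],
    [[0,-3.5,0],0],
    [[0,-3.5,0],0],
    [[0,-3.5,0],0]
  ]
}}

```text
clock: 7.2
position: [0.6289, 0.1612, 0.2119]
ee_rot: [0.055, 0.996, 0.061, -0.017]
contact_force: [0.1, -12.1, -0.7]
width: 0.0001
```

```bash
python3 - <<'E'
from h import *
rel(HB)
from scipy.spatial.transform import Rotation as R
q=manip.get_state()['ee_rot'];print(R.from_quat(np.r_[q[1:],q[0]]).as_matrix().round(3))
E
```

```text
t 7.20 phi 6.9 rel in tool: x 76.8 y 21.9 z 0.2119  F tool x -1.4 y 12.0 z 0.7
[[ 0.992  0.123 -0.027]
 [ 0.119 -0.987 -0.111]
 [-0.04   0.107 -0.993]]
```

```bash
cat >> h.py <<'E'
from scipy.spatial.transform import Rotation as Rot
def mv(x,y,z,phd=None):
    s,p,ph=pose();d=(np.array([x,y,z])-p)*1000;q=s['ee_rot'];M=Rot.from_quat(np.r_[q[1:],q[0]]).as_matrix()
    print('t',round(s['clock'],2),'p',p.round(4),'phi',np.degrees(ph).round(2),'toolz',M[:,2].round(3),'F',np.round(s['contact_force'],2),'w',round(s['width'],4))
    print('tool shift',(M.T@d).round(1),'turn',None if phd is None else np.round(np.degrees(ph)-phd,1),'unit world xyz in tool',M.T.round(2).tolist())
E
python3 -c "
from h import *
mv(.6285,.141,.212)
mv(.6285,.141,.275)"
```

```text
t 7.2 p [0.6289 0.1612 0.2119] phi 6.87 toolz [-0.027 -0.111 -0.993] F [  0.06 -12.1   -0.67] w 0.0001
tool shift [-2.8 19.9  2.1] turn None unit world xyz in tool [[0.99, 0.12, -0.04], [0.12, -0.99, 0.11], [-0.03, -0.11, -0.99]]
t 7.2 p [0.6289 0.1612 0.2119] phi 6.87 toolz [-0.027 -0.111 -0.993] F [  0.06 -12.1   -0.67] w 0.0001
tool shift [ -5.3  26.7 -60.4] turn None unit world xyz in tool [[0.99, 0.12, -0.04], [0.12, -0.99, 0.11], [-0.03, -0.11, -0.99]]
```

Back off, rise, then head over the hanger.

Request:
{"method": "carry_out", "body": {
  "series": [
    [[-1,8,1],0],
    [[-1,12,1],0],
    [[-1,3,-20],0],
    [[-1,3,-20],0],
    [[0,1,-20],0],
    [[-2,34,3],0],
    [[-4,36,4],0],
    [[-4,36,4],0],
    [[-4,30,3],0],
    [[0,0,0],0]
  ],
  "fingers": 26
}}

```text
clock: 8.03
position: [0.6375, 0.0087, 0.2776]
ee_rot: [0.041, 0.997, 0.069, -0.008]
contact_force: [-0.2, 0.3, -0.4]
width: 0.0258
```

```bash
python3 - <<'E'
from h import *
a=shot('scene');b=shot('top')
mv(.5885,-.008,.27,3.9)
t=cv2.resize(b['frame'][165:215,160:260],None,fx=6,fy=6,interpolation=cv2.INTER_CUBIC)
s=cv2.resize(a['frame'][180:235,250:350],None,fx=5,fy=5,interpolation=cv2.INTER_CUBIC)
s=np.hstack([s,np.zeros((s.shape[0],100,3),np.uint8)]);cv2.imwrite('pics/c3.png',np.vstack([t,s]))
import pickle;pickle.dump((a,b),open('i1.pkl','wb'))
E
```

```text
t 8.13 p [0.6374 0.0131 0.2775] phi 7.95 toolz [-0.01  -0.08  -0.997] F [-0.81  1.16 -0.17] w 0.0262
tool shift [-51.2  13.4   9.6] turn 4.1 unit world xyz in tool [[0.99, 0.14, -0.02], [0.14, -0.99, 0.08], [-0.01, -0.08, -1.0]]
```

View pics/c3.png

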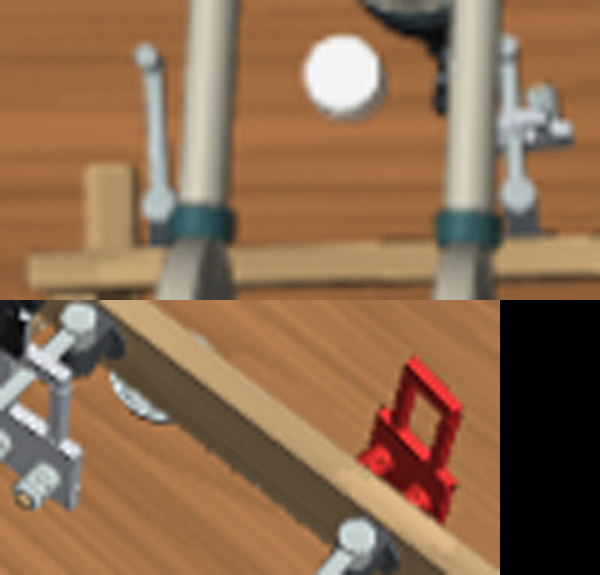

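```bash
python3 - <<'E'
from h import *
import pickle;a,b=pickle.load(open('i1.pkl','rb'))
T=lambda x,y:(160+x/6-.42,165+y/6-.42)
for n,p,z in(('tipB',(147,51),.233),('hB',(158,197),.22),('tipA',(510,42),.233),('hA',(519,186),.22)): print(n,atz(b,*T(*p),z).round(4))
E
```

```text
tipB [0.6265 0.1782 0.233 ]
hB [0.5519 0.1741 0.22  ]
tipA [ 0.6291 -0.0094  0.233 ]
hA [ 0.5555 -0.0131  0.22  ]
```

Request:
{"method": "carry_out", "body": {
  "series": [
    [[-16,4,0],2],
    [[-16,4,2],2],
    [[-16,4,2],0],
    [[-3,1,2],0],
    [[0,0,0],0]
  ]
}}

```text
clock: 8.55
position: [0.5882, 0.0026, 0.2732]
ee_rot: [0.034, 0.999, 0.037, -0.004]
contact_force: [-0.2, 0.4, -0.3]
width: 0.0263
```

```bash
python3 -c "
from h import *
mv(.5885,-.0085,.25,3.9)"
```

```text
t 8.55 p [0.5882 0.0026 0.2732] phi 4.17 toolz [-0.005 -0.068 -0.998] F [-0.16  0.43 -0.28] w 0.0263
tool shift [-0.3  9.5 23.8] turn 0.3 unit world xyz in tool [[1.0, 0.07, -0.01], [0.07, -1.0, 0.07], [-0.01, -0.07, -1.0]]
```

Request:
{"method": "carry_out", "body": {
  "series": [
    [[0,6,6],0],
    [[0,4,8],0],
    [[0,1,8],0],
    [[0,0,2],0],
    [[0,0,0],0]
  ]
}}

```text
clock: 8.97
position: [0.5923, -0.0076, 0.2472]
ee_rot: [0.032, 0.999, 0.039, -0.002]
contact_force: [0.2, 0.8, 0.2]
width: 0.0259
```

```bash
python3 - <<'E'
from h import *
a=shot('scene')
mv(.5885,-.0085,.2135,3.9)
cv2.imwrite('pics/c4.png',cv2.resize(a['frame'][140:220,215:315],None,fx=7,fy=7,interpolation=cv2.INTER_CUBIC))
E
```

```text
t 9.02 p [ 0.5922 -0.0076  0.2472] phi 4.43 toolz [-0.002 -0.065 -0.998] F [-0.44  0.63 -1.11] w 0.0259
tool shift [-3.6 -1.5 33.7] turn 0.5 unit world xyz in tool [[1.0, 0.08, -0.01], [0.08, -0.99, 0.06], [-0.0, -0.06, -1.0]]
```

View pics/c4.png

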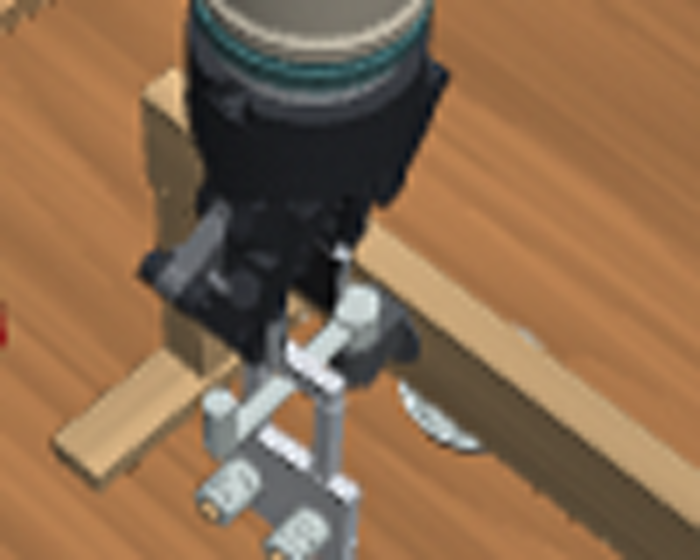

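Request:
{"method": "carry_out", "body": {
  "series": [
    [[-3,-1,4],0],
    [[-1,0,6],0],
    [[-1,0,6],0],
    [[0,0,2],0],
    [[0,0,0],0]
  ]
}}

```text
clock: 9.43
position: [0.5871, -0.0079, 0.2269]
ee_rot: [0.032, 0.999, 0.039, -0.003]
contact_force: [-0.3, -0.2, 0.1]
width: 0.0258
```

```bash
python3 -c "
from h import *
mv(.5885,-.0085,.2135,3.9)"
```

```text
t 9.43 p [ 0.5871 -0.0079  0.2269] phi 4.43 toolz [-0.003 -0.065 -0.998] F [-0.25 -0.23  0.1 ] w 0.0258
tool shift [ 1.4 -0.2 13.4] turn 0.5 unit world xyz in tool [[1.0, 0.08, -0.01], [0.08, -0.99, 0.06], [-0.0, -0.06, -1.0]]
```

Request:
{"method": "carry_out", "body": {
  "series": [
    [[0.5,0,4],0],
    [[0.5,0,4],0],
    [[0,0,4],0],
    [[0,0,1],0],
    [[0,0,0],0]
  ]
}}

```text
clock: 9.85
position: [0.5883, -0.0088, 0.2128]
ee_rot: [0.032, 0.999, 0.039, -0.002]
contact_force: [0.8, 0.4, 0.5]
width: 0.026
```

```bash
python3 -c "
from h import *
mv(.5885,-.0085,.2135,3.9)"
```

```text
t 9.85 p [ 0.5883 -0.0088  0.2128] phi 4.43 toolz [-0.002 -0.065 -0.998] F [0.81 0.44 0.52] w 0.026
tool shift [ 0.2 -0.2 -0.7] turn 0.5 unit world xyz in tool [[1.0, 0.08, -0.01], [0.08, -0.99, 0.06], [-0.0, -0.06, -1.0]]
```

Request:
{"method": "carry_out", "body": {
  "series": [
    [[0,0,-0.7],0],
    [[0,0,0],0],
    [[0,0,0],0],
    [[0,0,0],0],
    [[0,0,0],0]
  ],
  "fingers": 0,
  "squeeze": 45
}}

```text
clock: 10.27
position: [0.5884, -0.0087, 0.2136]
ee_rot: [0.032, 0.999, 0.039, -0.002]
contact_force: [0.5, 0.9, -0.9]
width: 0.0067
```

Request:
{"method": "carry_out", "body": {
  "series": [
    [[0,0,-4],0],
    [[0,-0.5,-8],0],
    [[0,-0.5,-8],0],
    [[0,-0.5,-8],0],
    [[0,0,-3],0],
    [[0,0,0],0]
  ]
}}

```text
clock: 10.77
position: [0.5884, -0.0047, 0.2479]
ee_rot: [0.032, 0.999, 0.039, -0.002]
contact_force: [0.2, -0.1, -1.3]
width: 0.0063
```

```bash
python3 - <<'E'
from h import *
a=shot('scene')
mv(.5885,-.0085,.2455,3.9)
cv2.imwrite('pics/c5.png',cv2.resize(a['frame'][140:220,215:315],None,fx=7,fy=7,interpolation=cv2.INTER_CUBIC))
E
```

```text
t 10.82 p [ 0.5884 -0.0047  0.2477] phi 4.44 toolz [-0.002 -0.064 -0.998] F [-0.64 -0.22 -0.89] w 0.006
tool shift [-0.2  3.7  2.5] turn 0.5 unit world xyz in tool [[1.0, 0.08, -0.01], [0.08, -0.99, 0.06], [-0.0, -0.06, -1.0]]
```

View pics/c5.png

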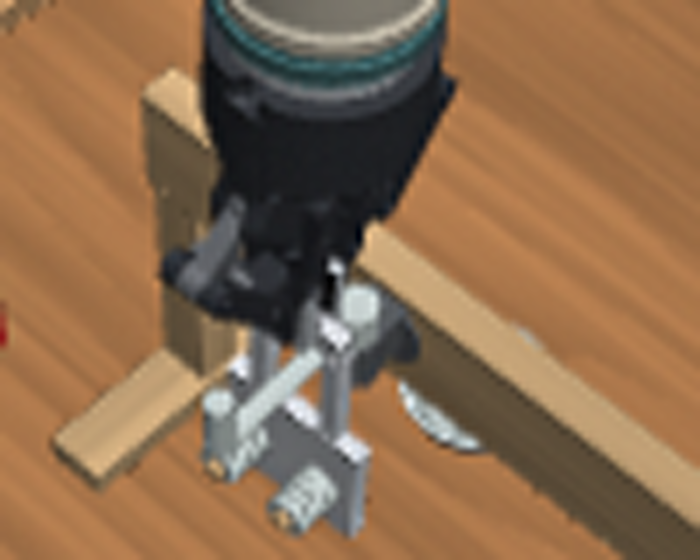

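```bash
python3 - <<'E'
from h import *
import pickle
a,b=pickle.load(open('i0.pkl','rb'))
def pts(x,y,z,ph):
    c,s=np.cos(ph),np.sin(ph);f=lambda X,Y,Z:(x+X*c-Y*s,y+X*s+Y*c,z+Z)
    return [f(4,21,7),f(4,-21,7),f(4,32,-59),f(4,-32,-59),f(4,-32,-119)] if False else [f(.004,.021,.007),f(.004,-.021,.007),f(.004,.032,-.059),f(.004,-.032,-.059),f(.004,.032,-.119)]
for P in((.5885,-.0085,.217),(.5884,-.0047,.251)):
    print(((proj(a,pts(*P,.07))-[215,140]+.42)*7).round(0).tolist())
E
```

```text
[[331.0, 393.0], [244.0, 330.0], [351.0, 505.0], [225.0, 412.0], [349.0, 585.0]]
[[340.0, 345.0], [250.0, 281.0], [360.0, 463.0], [231.0, 368.0], [358.0, 547.0]]
```

Request:
{"method": "carry_out", "body": {
  "series": [
    [[0,2,0],0],
    [[2,2,0],0],
    [[6,0,0],0],
    [[8,0,0],0],
    [[8,0,0],0]
  ],
  "squeeze": 60
}}

```text
clock: 11.23
position: [0.6126, -0.0072, 0.2475]
ee_rot: [0.032, 0.999, 0.039, -0.003]
contact_force: [0.6, -0.4, -1.3]
width: 0.0058
```

```bash
python3 -c "
from h import *
mv(.66,-.0035,.247,4.4)"
```

```text
t 11.23 p [ 0.6126 -0.0072  0.2475] phi 4.41 toolz [-0.004 -0.064 -0.998] F [ 0.55 -0.45 -1.29] w 0.0058
tool shift [47.6 -0.1  0.1] turn 0.0 unit world xyz in tool [[1.0, 0.08, -0.01], [0.08, -0.99, 0.06], [-0.0, -0.06, -1.0]]
```

Request:
{"method": "carry_out", "body": {
  "series": [
    [[9,0,0],0],
    [[10,0,0],0],
    [[10,0,0],0],
    [[10,0,0],0],
    [[10,0,0],0],
    [[4,0,0],0],
    [[0,0,0],0]
  ]
}}

```text
clock: 11.82
position: [0.6755, -0.0025, 0.2432]
ee_rot: [0.032, 0.999, 0.039, -0.003]
contact_force: [-0.4, 0.8, -1.9]
width: 0.006
```

```bash
python3 - <<'E'
from h import *
mv(.665,.180,.247,4.4)
a=shot('scene')
cv2.imwrite('pics/c6.png',cv2.resize(a['frame'][140:240,215:340],None,fx=6,fy=6,interpolation=cv2.INTER_CUBIC))
E
```

```text
t 11.82 p [ 0.6755 -0.0025  0.2432] phi 4.43 toolz [-0.004 -0.064 -0.998] F [-0.41  0.82 -1.91] w 0.006
tool shift [   3.6 -182.2  -15.3] turn 0.0 unit world xyz in tool [[1.0, 0.08, -0.01], [0.08, -0.99, 0.06], [-0.0, -0.06, -1.0]]
```

View pics/c6.png

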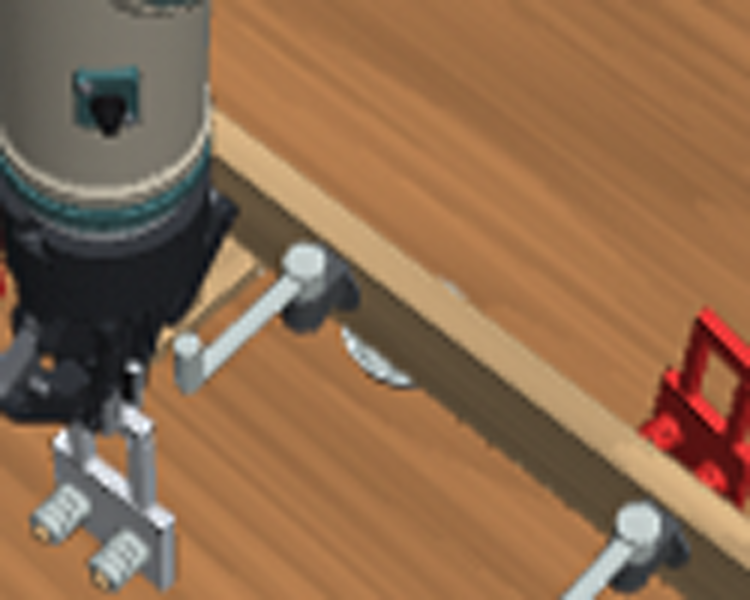

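Request:
{"method": "carry_out", "body": {
  "series": [
    [[0,-8,-2],0],
    [[0,-16,-2],0],
    [[0,-20,-2],0],
    [[0,-22,-1.5],0],
    [[0,-22,-1.5],0],
    [[0,-22,-1.5],0],
    [[0,-22,-1.5],0],
    [[0,-18,-1],0],
    [[0,-10,-1],0],
    [[0,0,0],0]
  ]
}}

```text
clock: 12.7
position: [0.6549, 0.1749, 0.2497]
ee_rot: [0.029, 0.999, 0.039, -0.005]
contact_force: [0.5, 0.0, -1.6]
width: 0.006
```

```bash
python3 - <<'E'
from h import *
mv(.665,.180,.2455,4.4)
a=shot('scene');b=shot('top')
s=cv2.resize(a['frame'][170:255,240:350],None,fx=5.5,fy=5.5,interpolation=cv2.INTER_CUBIC)
cv2.imwrite('pics/c7.png',s)
import pickle;pickle.dump((a,b),open('i2.pkl','wb'))
E
```

```text
t 12.7 p [0.6549 0.1749 0.2497] phi 4.47 toolz [-0.008 -0.057 -0.998] F [ 0.47  0.   -1.64] w 0.006
tool shift [10.5 -4.5  3.8] turn 0.1 unit world xyz in tool [[1.0, 0.08, -0.01], [0.08, -1.0, 0.06], [-0.01, -0.06, -1.0]]
```

View pics/c7.png

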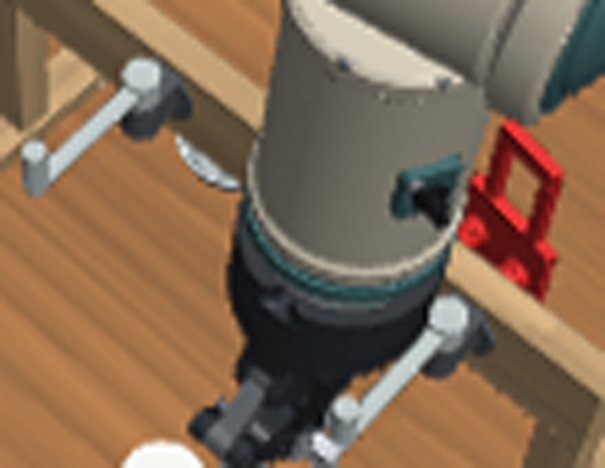

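```bash
python3 - <<'E'
from h import *
import pickle;a,b=pickle.load(open('i2.pkl','rb'))
S=lambda x,y:(240+x/5.5-.42,170+y/5.5-.42)
print(atz(a,*S(347,405),.233),atz(a,*S(451,309),.22))
E
```

```text
[0.622202   0.17703273 0.233     ] [0.54865292 0.17432715 0.22      ]
```

Request:
{"method": "carry_out", "body": {
  "series": [
    [[0,-2,1.5],0],
    [[0,-2,1.5],0],
    [[0,-0.5,0],0],
    [[0,0,0],0]
  ]
}}

```text
clock: 13.13
position: [0.6552, 0.1729, 0.2463]
ee_rot: [0.031, 0.999, 0.036, -0.005]
contact_force: [1.0, -0.7, -1.5]
width: 0.0056
```

```bash
python3 -c "
from h import *
mv(.589,.1765,.247,4.4)"
```

```text
t 13.13 p [0.6552 0.1729 0.2463] phi 4.14 toolz [-0.008 -0.062 -0.998] F [ 1.04 -0.71 -1.5 ] w 0.0056
tool shift [-65.7  -8.3  -0.4] turn -0.3 unit world xyz in tool [[1.0, 0.07, -0.01], [0.07, -1.0, 0.06], [-0.01, -0.06, -1.0]]
```

Request:
{"method": "carry_out", "body": {
  "series": [
    [[0,-3,0],0],
    [[0,-3,0],0],
    [[0,0,0],0],
    [[0,0,0],0]
  ]
}}

```text
clock: 13.47
position: [0.6552, 0.1772, 0.2456]
ee_rot: [0.031, 0.999, 0.035, -0.005]
contact_force: [-0.0, 0.8, -1.1]
width: 0.0059
```

```bash
python3 -c "
from h import *
mv(.589,.1765,.247,4.4)"
```

```text
t 13.47 p [0.6552 0.1772 0.2456] phi 3.95 toolz [-0.008 -0.062 -0.998] F [-0.02  0.78 -1.13] w 0.0059
tool shift [-66.1  -3.8  -0.8] turn -0.5 unit world xyz in tool [[1.0, 0.07, -0.01], [0.07, -1.0, 0.06], [-0.01, -0.06, -1.0]]
```

Request:
{"method": "carry_out", "body": {
  "series": [
    [[-6,-1,-0.5],0],
    [[-8,-0.7,-0.5],0],
    [[-8,-0.3,0],0],
    [[-8,0,0],0]
  ]
}}

```text
clock: 13.8
position: [0.6238, 0.1771, 0.2462]
ee_rot: [0.031, 0.999, 0.034, -0.005]
contact_force: [0.8, -0.4, -1.3]
width: 0.006
```

```bash
python3 -c "
from h import *
mv(.589,.1765,.246,4.4)"
```

```text
t 13.8 p [0.6238 0.1771 0.2462] phi 3.92 toolz [-0.009 -0.063 -0.998] F [ 0.76 -0.39 -1.3 ] w 0.006
tool shift [-34.8  -1.8   0.5] turn -0.5 unit world xyz in tool [[1.0, 0.07, -0.01], [0.07, -1.0, 0.06], [-0.01, -0.06, -1.0]]
```

Request:
{"method": "carry_out", "body": {
  "series": [
    [[-8,-0.5,0],0],
    [[-8,-0.5,0],0],
    [[-8,-0.5,0],0],
    [[-7,0,0],0],
    [[-2,0,0],0],
    [[0,0,0],0]
  ]
}}

```text
clock: 14.3
position: [0.583, 0.1763, 0.2481]
ee_rot: [0.031, 0.999, 0.035, -0.006]
contact_force: [0.3, -0.6, -1.1]
width: 0.0057
```

```bash
python3 - <<'E'
from h import *
mv(.589,.1765,.2136,4.4)
a=shot('scene')
s=cv2.resize(a['frame'][160:250,270:370],None,fx=6.5,fy=6.5,interpolation=cv2.INTER_CUBIC)
cv2.imwrite('pics/c8.png',s)
E
```

```text
t 14.3 p [0.583  0.1763 0.2481] phi 3.98 toolz [-0.009 -0.063 -0.998] F [ 0.34 -0.57 -1.06] w 0.0057
tool shift [ 6.4 -1.9 34.4] turn -0.4 unit world xyz in tool [[1.0, 0.07, -0.01], [0.07, -1.0, 0.06], [-0.01, -0.06, -1.0]]
```

View pics/c8.png

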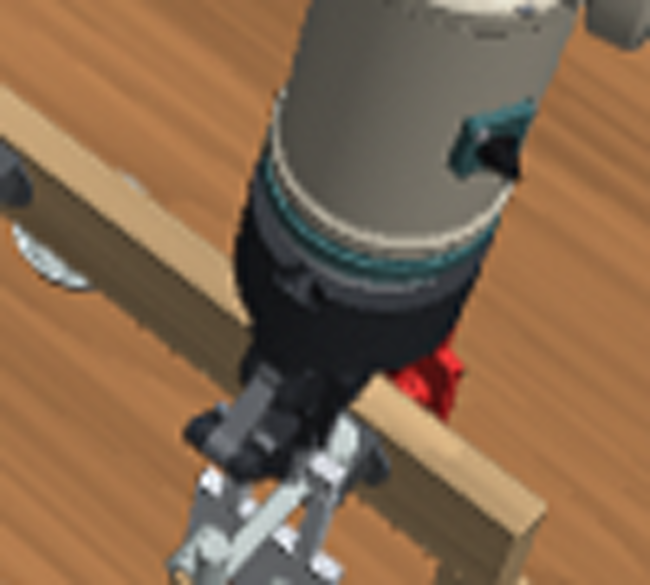

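Request:
{"method": "carry_out", "body": {
  "series": [
    [[3,-0.5,3],0],
    [[3,-0.5,6],0],
    [[0,0,7],0],
    [[0,0,6],0],
    [[0,0,4],0],
    [[0,0,0],0]
  ]
}}

```text
clock: 14.85
position: [0.5916, 0.176, 0.2181]
ee_rot: [0.031, 0.999, 0.035, -0.005]
contact_force: [0.0, -0.3, -0.8]
width: 0.006
```

```bash
python3 -c "
from h import *
mv(.589,.1765,.2136,4.4)"
```

```text
t 14.85 p [0.5916 0.176  0.2181] phi 3.95 toolz [-0.008 -0.063 -0.998] F [ 0.02 -0.31 -0.84] w 0.006
tool shift [-2.5 -1.   4.5] turn -0.4 unit world xyz in tool [[1.0, 0.07, -0.01], [0.07, -1.0, 0.06], [-0.01, -0.06, -1.0]]
```

Request:
{"method": "carry_out", "body": {
  "series": [
    [[-0.5,0,1.2],0],
    [[-0.5,0,1.2],0],
    [[-0.5,0,1],0]
  ]
}}

```text
clock: 15.1
position: [0.5902, 0.1755, 0.2136]
ee_rot: [0.031, 0.999, 0.035, -0.006]
contact_force: [1.1, 0.0, 4.3]
width: 0.0057
```

Request:
{"method": "carry_out", "body": {
  "series": [
    [[0,0,1],0],
    [[0,0,0.8],0]
  ]
}}

```text
clock: 15.27
position: [0.5904, 0.1755, 0.2136]
ee_rot: [0.031, 0.999, 0.035, -0.005]
contact_force: [-2.0, -0.4, 2.6]
width: 0.0061
```

```bash
python3 -c "
from h import *
mv(.589,.1765,.2136,4.4)"
```

```text
t 15.27 p [0.5904 0.1755 0.2136] phi 3.94 toolz [-0.008 -0.063 -0.998] F [-2.03 -0.39  2.56] w 0.0061
tool shift [-1.3 -1.1 -0. ] turn -0.5 unit world xyz in tool [[1.0, 0.07, -0.01], [0.07, -1.0, 0.06], [-0.01, -0.06, -1.0]]
```

Request:
{"method": "carry_out", "body": {
  "series": [
    [[0,0,0],0],
    [[0,0,0],0],
    [[0,0,0],0]
  ],
  "fingers": 22,
  "squeeze": 20
}}

```text
clock: 15.52
position: [0.5909, 0.1756, 0.2145]
ee_rot: [0.031, 0.999, 0.035, -0.004]
contact_force: [0.1, -0.2, 1.1]
width: 0.022
```

Request:
{"method": "carry_out", "body": {
  "series": [
    [[0,0,-4],0],
    [[0,-0.5,-8],0],
    [[0,-1,-14],0],
    [[0,-2,-20],0],
    [[0,-2,-20],0],
    [[0,0,0],0]
  ]
}}

```text
clock: 16.02
position: [0.5907, 0.1855, 0.2836]
ee_rot: [0.031, 0.999, 0.034, -0.004]
contact_force: [0.7, -0.0, 0.8]
width: 0.0218
```

```bash
python3 - <<'E'
from h import *
mv(.610,.03,.275,4)
E
```

```text
t 16.02 p [0.5907 0.1855 0.2836] phi 3.92 toolz [-0.007 -0.062 -0.998] F [ 0.66 -0.03  0.84] w 0.0218
tool shift [  8.8 155.6  18.2] turn -0.1 unit world xyz in tool [[1.0, 0.07, -0.01], [0.07, -1.0, 0.06], [-0.01, -0.06, -1.0]]
```

Request:
{"method": "carry_out", "body": {
  "series": [
    [[4,12,1],0],
    [[4,22,1],0],
    [[4,24,1],0],
    [[4,26,1],0],
    [[4,26,1],0],
    [[3,24,1],0],
    [[0,12,1],0],
    [[0,3,0],0],
    [[0,0,0],0]
  ],
  "fingers": 0
}}

```text
clock: 16.77
position: [0.6251, 0.0268, 0.2811]
ee_rot: [0.032, 0.999, 0.035, -0.007]
contact_force: [-0.6, 0.2, -0.2]
width: 0.0002
```

```bash
python3 - <<'E'
from h import *
mv(.625,.022,.214,4)
d=shot('scene');b=shot('top')
import pickle;pickle.dump((d,b),open('i3.pkl','wb'))
E
```

```text
t 16.77 p [0.6251 0.0268 0.2811] phi 4.03 toolz [-0.011 -0.065 -0.998] F [-0.64  0.21 -0.17] w 0.0002
tool shift [ 0.6  0.5 67.3] turn 0.0 unit world xyz in tool [[1.0, 0.07, -0.02], [0.07, -1.0, 0.06], [-0.01, -0.06, -1.0]]
```

Request:
{"method": "carry_out", "body": {
  "series": [
    [[0,0,8],0],
    [[0,0,16],0],
    [[0,0,18],0],
    [[0,0,14],0],
    [[0,0,7],0],
    [[0,0,2],0],
    [[0,0,0],0]
  ]
}}

```text
clock: 17.45
position: [0.623, 0.0333, 0.2126]
ee_rot: [0.03, 0.999, 0.042, -0.006]
contact_force: [0.0, 0.5, 0.4]
width: -0.0002
```

```bash
python3 - <<'E'
from h import *
mv(.625,.013,.214,4); rel(HA)
E
```

```text
t 17.45 p [0.623  0.0333 0.2126] phi 4.75 toolz [-0.009 -0.06  -0.998] F [0.   0.46 0.43] w -0.0002
tool shift [ 0.3 20.5 -0.1] turn 0.7 unit world xyz in tool [[1.0, 0.08, -0.01], [0.08, -0.99, 0.06], [-0.01, -0.06, -1.0]]
t 17.45 phi 4.7 rel in tool: x 73.5 y -40.2 z 0.2126  F tool x 0.0 y -0.5 z -0.4
```

Request:
{"method": "carry_out", "body": {
  "series": [
    [[0,6,0],0],
    [[0,8,-0.5],0],
    [[0,5,-0.5],0],
    [[0,2,0],0],
    [[0,2,0],0]
  ]
}}

```text
clock: 17.87
position: [0.6267, 0.0095, 0.2182]
ee_rot: [0.03, 0.999, 0.043, -0.003]
contact_force: [0.1, 0.4, 1.0]
width: 0.0001
```

Request:
{"method": "carry_out", "body": {
  "series": [
    [[0,2,0],0],
    [[0,2,0],0],
    [[0,2,0],0],
    [[0,2,0],0]
  ]
}}

```text
clock: 18.2
position: [0.6272, 0.0048, 0.2184]
ee_rot: [0.025, 0.999, 0.042, -0.003]
contact_force: [-0.2, 4.2, -0.7]
width: -0.0
```

```bash
python3 - <<'E'
from h import *
mv(.625,.013,.214,4); rel(HA)
E
```

```text
t 18.2 p [0.6272 0.0048 0.2184] phi 4.81 toolz [-0.004 -0.051 -0.999] F [-0.16  4.2  -0.72] w -0.0
tool shift [-1.5 -8.5  4. ] turn 0.8 unit world xyz in tool [[1.0, 0.08, -0.01], [0.08, -1.0, 0.05], [-0.0, -0.05, -1.0]]
t 18.20 phi 4.8 rel in tool: x 75.4 y -11.3 z 0.2184  F tool x 0.2 y -4.2 z 0.7
```

Request:
{"method": "carry_out", "body": {
  "series": [
    [[0.5,4,1],6],
    [[1,6,1],6],
    [[1.2,7,1],5],
    [[1.2,7,0.5],5],
    [[1.2,7,0],5]
  ]
}}

```text
clock: 18.62
position: [0.6301, -0.0231, 0.2188]
ee_rot: [0.022, 0.979, -0.201, 0.006]
contact_force: [2.7, 3.5, -2.6]
width: -0.0002
```

```bash
python3 - <<'E'
from h import *
rel(HA)
E
```

```text
t 18.62 phi -23.2 rel in tool: x 74.9 y -20.9 z 0.2188  F tool x 1.1 y -4.3 z 2.6
```

Request:
{"method": "carry_out", "body": {
  "series": [
    [[1,7.5,1],4],
    [[1.2,7,1],5],
    [[1.2,7,1],5],
    [[1.2,7,1],5],
    [[1.2,7,1],5]
  ]
}}

```text
clock: 19.03
position: [0.6199, -0.0547, 0.2186]
ee_rot: [0.015, 0.912, -0.409, 0.015]
contact_force: [1.8, 3.9, 1.8]
width: -0.0001
```

```bash
python3 - <<'E'
from h import *
rel(HA)
E
```

```text
t 19.03 phi -48.3 rel in tool: x 75.8 y -22.1 z 0.2186  F tool x -1.7 y -4.0 z -1.8
```

Request:
{"method": "carry_out", "body": {
  "series": [
    [[0.5,7.5,1.5],4],
    [[0.8,7,1.5],4.5],
    [[0.8,7,1.5],4.5],
    [[0.8,7,1.5],4.5],
    [[0.5,4.5,1],3]
  ]
}}

```text
clock: 19.45
position: [0.6023, -0.0773, 0.2182]
ee_rot: [0.006, 0.819, -0.573, 0.028]
contact_force: [2.9, 3.6, 0.5]
width: -0.0005
```

```bash
python3 - <<'E'
from h import *
rel(HA)
E
```

```text
t 19.45 phi -70.0 rel in tool: x 77.5 y -24.3 z 0.2182  F tool x -2.4 y -4.0 z -0.5
```

Request:
{"method": "carry_out", "body": {
  "series": [
    [[0,3.4,0.7],1.5],
    [[0,3.4,0.7],1.5],
    [[0,3.4,0.7],1.5],
    [[0,3.4,0.7],1.5],
    [[0,3,0.7],1]
  ]
}}

```text
clock: 19.87
position: [0.5927, -0.084, 0.2183]
ee_rot: [-0.0, 0.779, -0.626, 0.036]
contact_force: [3.1, 2.8, 3.2]
width: 0.0
```

Request:
{"method": "carry_out", "body": {
  "series": [
    [[0,2.2,0.3],1],
    [[0,2.2,0.3],1],
    [[0,2.2,0.3],1]
  ]
}}

```text
clock: 20.12
position: [0.5876, -0.0866, 0.2184]
ee_rot: [-0.002, 0.761, -0.648, 0.039]
contact_force: [4.0, 1.2, 2.1]
width: -0.0002
```

```bash
python3 - <<'E'
from h import *
rel(HA)
E
```

```text
t 20.12 phi -80.9 rel in tool: x 78.3 y -22.5 z 0.2184  F tool x -0.5 y -4.2 z -2.1
```

Request:
{"method": "carry_out", "body": {
  "series": [
    [[-0.5,2.2,0.3],1],
    [[-0.5,2.2,0.3],1],
    [[-0.5,2.2,0.3],1]
  ]
}}

```text
clock: 20.37
position: [0.5824, -0.0887, 0.2185]
ee_rot: [-0.003, 0.742, -0.669, 0.043]
contact_force: [4.6, -1.3, 1.3]
width: -0.0002
```

Request:
{"method": "carry_out", "body": {
  "series": [
    [[-0.3,2.2,0.3],1],
    [[-0.3,2.2,0.3],1],
    [[-0.3,2.2,0.3],1]
  ]
}}

```text
clock: 20.62
position: [0.5781, -0.0904, 0.2187]
ee_rot: [-0.005, 0.722, -0.69, 0.046]
contact_force: [9.9, -0.5, 0.2]
width: -0.0001
```

Request:
{"method": "carry_out", "body": {
  "series": [
    [[0,2.2,0],0.5],
    [[0,2.2,0],0.5],
    [[0,2.2,0],0.5]
  ]
}}

```text
clock: 20.87
position: [0.5782, -0.0907, 0.219]
ee_rot: [-0.012, 0.711, -0.702, 0.052]
contact_force: [8.5, -1.0, -0.6]
width: 0.0002
```

```bash
python3 - <<'E'
from h import *
rel(HA)
E
```

```text
t 20.87 phi -89.4 rel in tool: x 78.2 y -24.4 z 0.2190  F tool x 1.1 y -8.5 z 0.6
```

Request:
{"method": "carry_out", "body": {
  "series": [
    [[0,3,0],0],
    [[0,3.4,0],0],
    [[0,3.6,0],0],
    [[0,3.6,0],0]
  ]
}}

```text
clock: 21.2
position: [0.5784, -0.0908, 0.2195]
ee_rot: [-0.023, 0.708, -0.703, 0.063]
contact_force: [12.2, 0.8, -1.9]
width: -0.0
```

Request:
{"method": "carry_out", "body": {
  "series": [
    [[0,3.7,0],0],
    [[0,3.7,0],0],
    [[0,3.7,0],0],
    [[0,3.7,0],0],
    [[0,3.7,0],0]
  ]
}}

```text
clock: 21.62
position: [0.5788, -0.0909, 0.22]
ee_rot: [0.039, -0.704, 0.705, -0.078]
contact_force: [12.2, 0.1, -1.5]
width: -0.0002
```

```bash
python3 - <<'E'
from h import *
rel(HA); mv(.61,-.091,.25)
E
```

```text
t 21.62 phi -90.3 rel in tool: x 77.9 y -26.2 z 0.2200  F tool x -0.1 y -12.2 z 1.5
t 21.62 p [ 0.5788 -0.0909  0.22  ] phi -90.3 toolz [ 0.164 -0.055 -0.985] F [12.24  0.07 -1.48] w -0.0002
tool shift [  1.6 -35.7 -24.4] turn None unit world xyz in tool [[-0.01, -1.0, 0.05], [-0.99, -0.0, -0.16], [0.16, -0.05, -0.98]]
```

Request:
{"method": "carry_out", "body": {
  "series": [
    [[0,-6,1],0],
    [[0,-12,2],0],
    [[0,-6,0],0],
    [[1,-4,-15],0],
    [[1,-4,-25],0],
    [[1,-4,-25],0],
    [[0,-4,-20],0],
    [[0,-2,-8],0],
    [[0,0,0],0],
    [[0,0,0],0]
  ]
}}

```text
clock: 22.45
position: [0.5956, -0.0865, 0.3055]
ee_rot: [0.025, -0.704, 0.707, -0.058]
contact_force: [0.1, -0.3, -0.6]
width: -0.0001
```

```bash
python3 - <<'E'
from h import *
mv(.45,-.3,.35)
b=shot('top');a=shot('scene')
import pickle;pickle.dump((a,b),open('i4.pkl','wb'))
E
```

```text
t 22.45 p [ 0.5956 -0.0865  0.3055] phi -90.39 toolz [ 0.117 -0.047 -0.992] F [ 0.08 -0.25 -0.62] w -0.0001
tool shift [216.3 139.1 -51.1] turn None unit world xyz in tool [[-0.01, -1.0, 0.05], [-0.99, 0.0, -0.12], [0.12, -0.05, -0.99]]
```

Request:
{"method": "carry_out", "body": {
  "series": [
    [[12,6,-12],0],
    [[22,12,-8],0],
    [[24,15,-6],0],
    [[24,15,-6],0],
    [[24,15,-5],0],
    [[24,15,-5],0],
    [[24,15,-5],0],
    [[24,15,-5],0],
    [[24,15,0],0],
    [[10,5,0],0]
  ]
}}

```text
clock: 23.38
position: [0.4457, -0.3057, 0.3484]
ee_rot: [-0.018, 0.707, -0.705, 0.049]
contact_force: [0.9, -0.1, -0.3]
width: -0.0002
```

Request:
{"method": "carry_out", "body": {
  "series": [
    [[0,0,0],0],
    [[0,0,0],0],
    [[0,0,0],0],
    [[0,0,0],0]
  ]
}}

```text
clock: 23.72
position: [0.4415, -0.3081, 0.3477]
ee_rot: [0.017, -0.705, 0.708, -0.047]
contact_force: [-0.2, 0.0, 0.2]
width: -0.0001
```

```bash
python3 - <<'E'
from h import *
b=shot('top');a=shot('scene')
t=cv2.resize(b['frame'][155:230,155:300],(696,360),interpolation=cv2.INTER_CUBIC)
s1=cv2.resize(a['frame'][165:245,220:350],(390,240),interpolation=cv2.INTER_CUBIC)
s2=cv2.resize(b['frame'],(306,240),interpolation=cv2.INTER_AREA)
cv2.imwrite('pics/c9.png',np.vstack([t,np.hstack([s1,s2])]))
print(pose()[1])
# bystander change check vs start
import pickle;a0,b0=pickle.load(open('i0.pkl','rb'))
for n,i,j in(('scene',a0,a),('top',b0,b)):
    m=(cv2.absdiff(i['frame'],j['frame']).max(2)>40).astype(np.uint8)
    k,_,st,_=cv2.connectedComponentsWithStats(m); print(n,[x.tolist() for x in st[1:] if x[4]>15])
E
```

```text
[ 0.44184345 -0.30783331  0.34779396]
scene [[203, 0, 32, 17, 320], [237, 1, 9, 3, 18], [337, 0, 117, 170, 10302], [422, 0, 11, 4, 39], [198, 8, 52, 63, 1321], [394, 76, 11, 21, 143], [241, 163, 22, 22, 117], [243, 186, 24, 36, 536], [293, 206, 25, 22, 145], [293, 230, 28, 38, 604]]
top [[235, 171, 20, 24, 220], [178, 172, 22, 24, 238], [249, 191, 23, 8, 86], [189, 192, 23, 8, 86], [154, 209, 358, 175, 21060], [431, 305, 11, 9, 61], [246, 349, 21, 35, 486]]
```

View pics/c9.png

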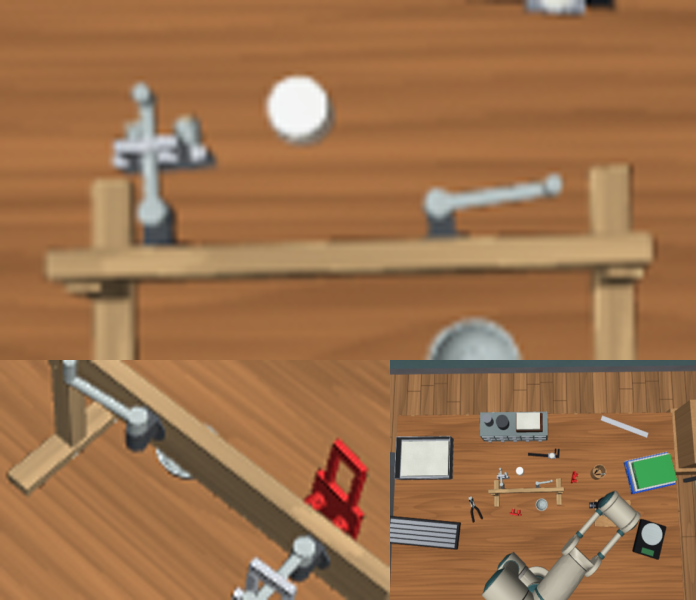

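```bash
python3 -c "
from rig import manip
print(manip.sign_off())"
```

```text
the job is handed in; nothing more can be done
None
```

The job is done and handed in at about 24 s of the 72 s allowed.

- **Hook B:** I swung it out until the force rose from about 4 N to 8–9 N, which marked the stop. I then held its post against the stop at about 12 N for over half a second.
- **Hanger:** I lifted the silver ring hanger about 34 mm off hook A, carried it across and lowered it onto hook B. It touched down at about 4 N, and I let go.
- **Hook A:** I folded it clockwise to its stop and held it there at about 12 N for over half a second. The highest force I read on either hook was about 12 N, but readings come only at the end of each call, so a short peak in between would not show.

**Last checks:** The final pictures show the hanger hanging on hook B, with hook B still at the angle where I pressed it. Hook A is folded. Comparing with the first pictures, the changes lie at the hooks, hanger and arm. The part of the top view the arm covers could not be compared, so objects there were only seen in the picture. The gripper is well clear of everything.

**What disagreed:**
- Hook A's folded stop lies about 5 degrees short of parallel with the rail. I take this to be the hand-fitted mount, because the force rose firmly there.
- The fingers read 6 mm on the 8 mm plate, but the hanger did not slip.
- The two cameras disagreed by up to about 4 mm on the post of hook B, less elsewhere, which was within the clearances used.
- Pressing the hooks left the tool tilted by up to about 10 degrees, which I allowed for in the moves.

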